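# Finish tapping a hub in the bench vice

## Robot

A 7-joint arm with a two-finger parallel gripper is mounted at the origin on the work surface. World frame = base frame: x ahead of the robot, y to its left, z up, the work surface at z = 0. Lengths are in mm, angles in rad, forces in N, time in s.
With the tool pointing down it reaches from about 400 to 875 mm from the base axis. Payload 4.4 kg.
Tool frame: the origin (TCP) lies on the centre line of the jaws, within the pads' length; the fingertips stand 25 mm ahead of it and the grasp point (between the pads) lies 6 mm ahead of it; x points along the fingers, y is the direction in which the jaws open and shut, and the axes are right-handed (so a half turn about x gives the same grasp; the last joint's range is limited). The gripper opens to 85 mm and grips with 20 to 120 N. Pads are 22 mm wide; open, the fingers measure 114 mm over their backs; the gripper's body (76 mm by 85 mm) begins 54 mm behind the grasp point. The pads swing forward as they close: fully open they stand 13 mm farther back than shut.
Start: joints at [-1.388, 0.628, 0.038, 1.517, -0.027, 0.996, -0.02], TCP at [160.032, 630.006, 256.313] pointing down, gripper open.
Joint ranges: [-3.06, 3.06], [-0.37, 2.12], [-1.25, 1.32], [0.18, 2.47], [-1.1, 4.24], [0.23, 1.98], [-2.94, 2.94]. Speed limits (rad/s): [2.57, 2.57, 3.14, 3.14, 3.14, 3.14, 3.14].

## Interface

Orientations are given as [roll, pitch, yaw] about the fixed x, y, z axes, in that order (R = Rz(yaw) Ry(pitch) Rx(roll)).
In Python, from cell import * gives the robot as it stands. The module is installed in compiled form; this text tells all that it offers.
- The arm moves only by the tool jog_arm, never from a script. Its argument "series" is a list of rows, each a list of 3 entries, a list of its own where there are three numbers: the turn, a rotation vector about the tool's x, y, z in degrees, then the shift along the tool's x, y, z in mm, then the gripper's target within -1 to 1 (shut at 1, half-way at 0, fully open at -1). In form: [[[rx, ry, rz], [dx, dy, dz], hand], ...]. A call has 1 to 8 rows; each row shifts and turns the commanded pose from where the row before left it, along the tool's axes as they then stand; what a row does not reach is not made up. A row lasts 1/8 s, in which the tool goes at most 62.5 mm and 10.7 degrees, less where a joint would pass 70% of its speed; a pose out of reach is approached as far as the arm can. A call is refused whole if a number of a shift passes 62.5 or a number of a turn 10.7, either way. A call with a gripper value outside its range is refused whole. The fingers move at their own pace and stop on an object; the grip force is fixed at half the most. Time passes only in rows, so rows that do not move let the fingers close. It gives the time, the measured TCP pose, the force and the opening at its end, in the units of the state.
- read_state(): the state, without advancing time (a new reading comes with each control period).
- get_image(name): name is "side" or "top" or "wrist"; returns a dict with "img" (400x640x3 uint8, red, green, blue), "range_z" (400x640 float32, mm along the optical axis (not along the pixel's ray), 0 where there is no reading), "fovy" (degrees; the focal length in pixels is half the picture's height over the tangent of half this angle, whatever the lens; pixels are square), "cx", "cy" (the principal point, pixels), "cam_to_world" (4x4, takes a point from camera to world coordinates). Camera axes: x right, y up, looking along -z (the intrinsics and any distortion apply to the point x, -y, -z); pixel columns grow to the right and rows downward; lengths in mm; the calibration is good to about 2 mm. The wrist camera is an equidistant fisheye: a pixel r from the principal point sees the ray r / f radians off the axis. A picture is of the moment at which its call begins.
- finish_job(): hands the job in, once; it reports no verdict.
The state is a dict: "clock": time; "qpos": joint angles; "qd": joint speeds; "tau": joint torques, N m; "eef_pos": TCP position; "tool_rot": TCP orientation; "force": force on the tool from outside, world axes, zero at the start; "torque": the same for the moment, N m; "width": finger opening in mm.
Only numpy, scipy, OpenCV 4.12 (cv2) and the standard library are available. Lean on these libraries where they do the work, as an engineer would, in place of code of your own. Each camera call takes 0.05 s, during which the arm holds its last target. There are 200 camera calls.

## Task

Swing the vice's clamp lever fully shut, clockwise, so that the aluminium hub is held. Then finish its thread with the crank on the tap: half a turn forward (clockwise from above), a quarter turn back to break the chip, half a turn forward, a quarter back, and then forward once more until you feel the tap come up firm on the bottom of the hole; lean on it clearly there but never so hard that the tap would snap. Let go, leaving the tap at the bottom and the clamp shut, and the things round about where they are.

Things in the scene. Friction and masses are not known exactly. Their poses are not given: they have to be found in the camera images.
- knob_mid (a point): middle of the crank's upright black knob: a cylinder 20 mm across and 45 mm tall that spins freely on its own pin, with nothing above it; it travels on a level circle of radius 50 mm round the tap's axis, its middle about 150 mm over the bench (it sinks 1.5 mm a turn). Below it, from 25 mm under the middle, lies the flat steel crank arm.
- tap_axis (a point): point on the tap's vertical axis at the height of the knob's middle (150 mm over the bench); centre of the knob's circle. The tap stands in a round aluminium hub 52 mm across held in the vice, hub top 75 mm over the bench. The crank points any way at the start. The tap's hole is blind; its bottom is unseen and comes somewhere between 5.1 and 5.85 rad of tap turn from the start (in the third forward stroke).
- tap (a joint): turn of the tap itself in rad, 0 at the start, growing clockwise seen from above (cutting). It turns only under a cutting torque of about 0.28 N m, either way (some 6 N at the knob), and stays where it is left.
- crank (a joint): springy twist of the crank against the tap in rad: 0 unloaded, positive when the knob is pushed clockwise; torsion spring of 2.5 N m/rad, that is 50 N/rad at the knob. So the crank's direction is that of tap turn plus this twist. While cutting it is about 0.11; on the bottom it rises; firm on the bottom is a twist over 0.2 (10 N at the knob); over 0.36 (18 N at the knob), either way, the tap snaps.
- clamp_grip (a point): middle of the upright black round handle at the free end of the vice's clamp lever, 18 mm across and 45 mm tall, middle 77 mm over the bench, free above; the steel lever arm begins 22 mm below the middle. It travels on a level circle of radius 80 mm round the clamp pivot.
- clamp_pivot (a point): point on the clamp lever's vertical pivot axis at the height of its handle's middle, at one end of the vice, 135 mm from the tap's axis.
- clamp (a joint): angle of the clamp lever in rad, growing clockwise seen from above as it closes; 1.5 is its stop, fully shut; it starts open between 0 and 0.3. It moves against a friction of about 0.18 N m and stays where it is left.
- oil: bystander: white bottle 40 mm across, 95 mm tall, origin under its centre
- driver: bystander: screwdriver lying on the bench
- spare: bystander: spare aluminium hub standing on the bench, 52 mm across, 60 mm tall, origin under its centre
- tray: bystander: small grey open tray 80 x 100 x 30 mm, origin under its centre

How it is judged (in metres and radians):
On the way, in this order (a step that is already met when the one before it is completed fails the run):
1. the clamp lever is shut (within 0.15 rad of its stop) (value of joint clamp above 1.35 rad), for 0.1 s.
2. tap forward half a turn (2.6 to 3.7 rad) (value of joint tap between 2.6 and 3.7 rad), for 0.1 s.
3. a quarter back (to between 1.1 and 2.05 rad) (value of joint tap between 1.1 and 2.05 rad), for 0.1 s.
4. half a turn forward again (4.1 to 5.1 rad) (value of joint tap between 4.1 and 5.1 rad), for 0.1 s.
5. a quarter back again (to between 2.6 and 3.65 rad) (value of joint tap between 2.6 and 3.65 rad), for 0.1 s.
6. forward until firm on the bottom (crank twist over 0.2 rad with the tap past 5.1 rad) (value of joint tap above 5.1 rad and value of joint crank above 0.2 rad), for 0.1 s.
At the end, for the whole second after the job is handed in: The clamp lever is shut (over 1.35 rad), the tap rests at the bottom of the hole (over 5.1 rad, still), and the crank has been let go (value of joint clamp above 1.35 rad and value of joint tap above 5.1 rad and velocity of joint tap between -0.05 and 0.05 rad/s); the robot touches nothing.
It fails at once if the tap is snapped: crank twisted over 0.36 rad (18 N at the knob) either way (value of joint crank above 0.36 rad or value of joint crank below -0.36 rad).
It fails at once if the tap is turned (over 0.5 rad) while the clamp is not shut (value of joint tap above 0.5 rad and value of joint clamp below 1.3 rad).
It fails at once if a bystander is moved by more than 30 mm (distance of any of oil, driver, spare, tray from where it was at the start of the episode above 0.03 m).
It also fails if it takes over 72 s, if anything falls off the work surface, if the arm or the gripper's body presses on something with over 40 N, if the wrist force passes 120 N, or if a joint passes its speed limit or range.

## Working session

There is one attempt and no reset: what is moved stays moved. The work goes in short steps, Python scripts to look and compute and a tool call to move; the robot and the scene stay as the last step left them, time stands still between calls to the robot, and variables do not carry over. Pictures are saved under pics/ and viewed, about 8 in all and at most 12, crops included, and the job is handed in when it is done.

Besides the shell and the picture viewer there is one more tool, called after ">>>" by a JSON object that holds its "api" and its "payload". jog_arm: Moves the arm, as the interface text tells. Its arguments: {"type":"object","properties":{"series":{"type":"array"}},"required":["series"]}

```bash
mkdir -p pics
cat > h.py <<'E'
from cell import *
import numpy as np, cv2
def pts(d):
    h,w=d["range_z"].shape; f=h/2/np.tan(np.radians(d["fovy"])/2)
    v,u=np.mgrid[:h,:w]; z=d["range_z"].astype(float)
    P=np.stack([(u-d["cx"])/f*z,-(v-d["cy"])/f*z,-z,np.ones_like(z)],-1)
    return (P@np.array(d["cam_to_world"]).T)[...,:3]
E
python3 - <<'E'
from h import *
s=read_state(); print({k:np.round(v,3) for k,v in s.items()})
for n in("side","top"):
    d=get_image(n); cv2.imwrite(f"pics/{n}0.png",d["img"][...,::-1]); np.save(n+"_P.npy",pts(d)); np.save(n+"_I.npy",d["img"])
    print(n,d["fovy"],np.round(d["cam_to_world"],2).tolist())
E
```

```text
{'clock': np.float64(0.0), 'qpos': array([-1.388,  0.629,  0.038,  1.518, -0.027,  0.996, -0.02 ]), 'qd': array([ 0.   , -0.   , -0.001,  0.001, -0.001,  0.   , -0.002]), 'tau': array([-0.0000e+00, -5.6342e+01,  1.2260e+00, -1.9344e+01,  1.1000e-02,
        1.1000e-02, -0.0000e+00]), 'eef_pos': array([159.888, 629.427, 255.395]), 'tool_rot': array([-1.548,  1.569, -1.797]), 'force': array([ 0.091, -0.346,  0.389]), 'torque': array([-0.012,  0.037, -0.041]), 'width': np.float64(85.302)}
side 43.69126343248017 [[-0.97, 0.14, -0.18, 436.73], [-0.22, -0.59, 0.78, 596.3], [0.0, 0.8, 0.6, 630.41], [0.0, 0.0, 0.0, 1.0]]
top 54.95574507144982 [[-0.0, 1.0, -0.04, 550.03], [-1.0, -0.01, -0.02, -81.6], [-0.02, 0.04, 1.0, 967.35], [0.0, 0.0, 0.0, 1.0]]
```

View pics/top0.png

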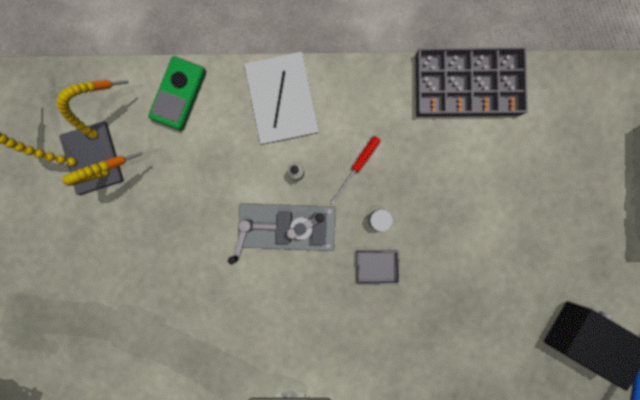

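View pics/side0.png

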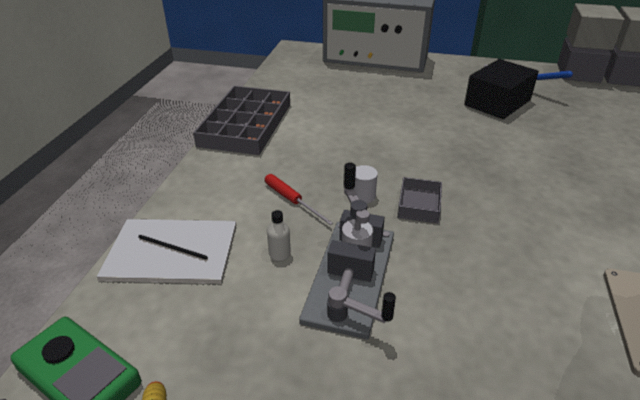

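Top view: crank knob at ~(319,218), tap hub at ~(300,229), clamp pivot at ~(245,226) and clamp handle at ~(233,260). The oil bottle is at (295,172), spare hub (380,220), tray (377,267) and driver (355,165). The side view agrees: knob at (350,175), clamp handle at (389,306).

Run:
```python
from h import *
for n,wins in (("top",{"knob":(308,208,330,228),"grip":(225,252,242,268),"piv":(236,217,254,236),"oil":(285,160,306,184),"spare":(367,207,394,233)}),("side",{"knob":(341,160,358,190),"grip":(380,290,398,322),"piv":(326,285,350,320)})):
    P=np.load(n+"_P.npy"); I=np.load(n+"_I.npy").astype(int)
    for k,(a,b,c,e) in wins.items():
        p=P[b:e,a:c].reshape(-1,3); i=I[b:e,a:c].reshape(-1,3).max(1)
        m=(p[:,2]>{"knob":130,"grip":60,"piv":40,"oil":15,"spare":45}[k])
        if k in("knob","grip"): m&=i<60
        q=p[m]; print(n,k,m.sum(),np.round(np.median(q,0),1),np.round(q.min(0),1),np.round(q.max(0),1))
    # hub: aluminium around tap
P=np.load("top_P.npy")
q=P[200:255,230:345].reshape(-1,3)
for lo,hi in((5,25),(25,40),(40,60),(60,72),(72,80),(80,110),(110,127),(127,180)):
    m=(q[:,2]>lo)&(q[:,2]<hi); print(lo,hi,m.sum(), *( [np.round(np.median(q[m],0),1),np.round(q[m].min(0),1),np.round(q[m].max(0),1)] if m.sum() else []))
a=np.load("top_I.npy")[150:300,215:405,::-1]; s=np.load("side_I.npy")[150:350,290:450,::-1]
cv2.imwrite("pics/c.png",np.hstack([cv2.resize(np.ascontiguousarray(a),(456,360),interpolation=2),cv2.resize(np.ascontiguousarray(s),(288,360),interpolation=2)]))
```

```text
top knob 53 [546.6 -76.1 171.2] [540.4 -84.4 167.4] [554.9 -67.8 174.1]
top grip 47 [454.4 119.1  98. ] [445.9 114.7  72. ] [459.9 128.1 101.8]
top piv 175 [528.1  99.8  60.7] [506.5  86.2  40.1] [544.5 114.4  65.6]
top oil 238 [655.  -21.8  66. ] [550.  -81.6  15. ] [676.9  -2.  967.3]
top spare 394 [ 540.8 -221.2   58.9] [ 517.1 -247.3   45.9] [566.7 -81.6 967.3]
side knob 267 [546.2 -67.5 155.8] [538.2 -82.  130. ] [555.6 -62.9 173.3]
side grip 299 [451.6 132.3  88.8] [436.7 116.8  60.1] [459.7 596.3 630.4]
side piv 466 [527.2 112.1  59.2] [436.7  91.7  40. ] [544.7 596.3 630.4]
5 25 2563 [538.4  31.2  14.2] [ 466.6 -119.9    6. ] [590.4 126.9  23. ]
25 40 170 [527.4  55.7  35.5] [495.  -45.9  25. ] [558.5  95.8  39.7]
40 60 225 [499.5 108.   53.6] [461.5 -91.7  40.1] [560.7 127.5  59.9]
60 72 861 [ 5.231e+02 -3.000e-01  6.390e+01] [485.1 -91.8  60. ] [563.1 113.7  72. ]
72 80 163 [525.6 -35.8  74.4] [500. -59.  72.] [548.7 -10.2  77.6]
80 110 1 [519.8 -46.6 109.5] [519.8 -46.6 109.5] [519.8 -46.6 109.5]
110 127 239 [526.9 -36.3 124.1] [505.  -73.5 115.5] [548.7  -5.7 127. ]
127 180 104 [544.5 -74.  169.6] [509.7 -86.5 127. ] [557.  -10.2 174.1]
```

View pics/c.png

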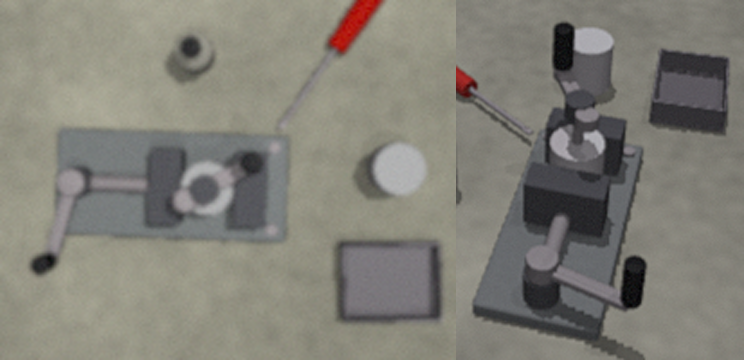

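Crop (no new positions): the lever runs from the pivot to the handle towards -x, so clockwise swings it outward to +y. The crank knob lies at about -60° from the tap, and nothing else stands at knob height.

Run:
```python
from h import *
from scipy.spatial.transform import Rotation as Ro
from scipy.optimize import least_squares
T=np.load("top_P.npy");I=np.load("top_I.npy").astype(int).max(2);S=np.load("side_P.npy");J=np.load("side_I.npy").astype(int).max(2)
def sel(P,w,lo,hi):
    a,b,c,e=w;p=P[b:e,a:c].reshape(-1,3);return p[(p[:,2]>lo)&(p[:,2]<hi)]
def circ(q,r): # silhouette disc -> enclosing circle
    c,rr=cv2.minEnclosingCircle(q[:,:2].astype(np.float32));return np.round(c,1),round(rr,1),len(q)
print("piv top",circ(sel(T,(236,217,250,236),62,70),0),"side",circ(sel(S,(326,285,346,302),60,70),0))
print("grip top",circ(sel(T,(225,252,242,268),94,105),0),"side",circ(sel(S,(380,288,400,322),94,105),0))
print("knob top",circ(sel(T,(308,208,330,228),166,178),0),"side",circ(sel(S,(338,158,362,190),166,178),0))
print("hub top",circ(sel(T,(285,210,320,248),72.5,79),0),"side",circ(sel(S,(335,215,380,250),72.5,79),0))
# side walls: surface fit with known radius, vertical axis
for n,w,lo,hi,r in(("grip",(380,288,400,322),60,96,9),("knob",(338,158,362,190),132,168,10)):
    q=sel(S,w,lo,hi);x0=q[:,:2].mean(0)
    f=least_squares(lambda c:np.hypot(*(q[:,:2]-c).T)-r,x0-[0,5],loss="soft_l1");print("sidewall",n,f.x.round(1),len(q))
s=read_state();R=Ro.from_euler("xyz",s["tool_rot"]).as_matrix();print(R.round(3))
```

```text
piv top (array([529.4, 101.7]), 13.0, 60) side (array([530. , 104.5]), 14.3, 217)
grip top (array([453. , 123.4]), 8.8, 50) side (array([451.7, 126.1]), 9.5, 128)
knob top (array([547.9, -77.2]), 9.6, 71) side (array([547.7, -73. ]), 10.1, 87)
hub top (array([523.7, -33.5]), 25.5, 149) side (array([523.8, -30.1]), 26.4, 431)
sidewall grip [452.4 125.3] 212
sidewall knob [548.  -75.5] 210
[[-0.     0.246  0.969]
 [-0.002  0.969 -0.246]
 [-1.    -0.002  0.   ]]
```

>>> {"api": "jog_arm", "payload": {"series": [[[-7.1,0,0],[0,0,0],-1],[[-7.15,0,0],[0,0,0],-1],[[0,0,0],[0,-50,29],-1],[[0,0,0],[0,-50,29],-1],[[0,0,0],[0,-50,29],-1],[[0,0,0],[0,-50,29],-1],[[0,0,0],[0,-50,29],-1],[[0,0,0],[0,-50,29],-1]]}}

```text
clock: 1.1
eef_pos: [334.7, 328.2, 256.2]
tool_rot: [-0.614, 1.571, -0.614]
force: [0.3, 0.3, -0.3]
width: 85.7
```

>>> {"api": "jog_arm", "payload": {"series": [[[0,0,0],[0,-50,29],-1],[[0,0,0],[0,-50,29],-1],[[0,0,0],[0,-50,29],-1],[[0,0,0],[0,-50,29],-1],[[0,0,0],[0,0,0],-1],[[0,0,0],[0,0,0],-1]]}}

```text
clock: 1.85
eef_pos: [449.6, 130.2, 256.0]
tool_rot: [2.801, 1.57, 2.801]
force: [-0.0, 0.1, 0.1]
width: 85.6
```

>>> {"api": "jog_arm", "payload": {"series": [[[0,0,0],[40,-5,2.5],-1],[[0,0,0],[40,0,0],-1],[[0,0,0],[40,0,0],-1],[[0,0,0],[30,0,0],-1],[[0,0,0],[16,0,0],-1],[[0,0,0],[0,0,0],-1]]}}

```text
clock: 2.6
eef_pos: [450.9, 126.5, 89.3]
tool_rot: [-3.123, 1.568, -3.12]
force: [-0.1, 0.4, -0.4]
width: 85.1
```

>>> {"api": "jog_arm", "payload": {"series": [[[0,0,0],[0,0,0],1],[[0,0,0],[0,0,0],1],[[0,0,0],[0,0,0],1],[[0,0,0],[0,0,0],1],[[0,0,0],[0,0,0],1],[[0,0,0],[0,0,0],1]]}}

```text
clock: 3.35
eef_pos: [452.8, 125.0, 90.9]
tool_rot: [0.34, 1.57, 0.34]
force: [-0.2, -0.6, 4.9]
width: 16.7
```

```bash
python3 -c "
from h import *
s=read_state();print(s['qpos'].round(2),s['torque'].round(2))"
```

```text
[-0.34  0.66  0.01  2.15 -0.02  0.33  1.26] [-0.08  0.13  0.04]
```

>>> {"api": "jog_arm", "payload": {"series": [[[10,0,0],[0,13,4.9],1],[[0,0,0],[0,0,0],1]]}}

```text
clock: 3.6
eef_pos: [458.3, 138.4, 90.9]
tool_rot: [0.328, 1.569, 0.155]
force: [1.0, -0.1, 7.0]
width: 16.6
```

>>> {"api": "jog_arm", "payload": {"series": [[[10,0,0],[0,13,4.9],1],[[10,0,0],[0,13,4.9],1],[[10,0,0],[0,13,4.9],1],[[10,0,0],[0,13,4.9],1],[[10,0,0],[0,13,4.9],1],[[0,0,0],[0,0,0],1]]}}

```text
clock: 4.35
eef_pos: [511.2, 179.0, 90.9]
tool_rot: [0.418, 1.567, -0.63]
force: [0.4, -3.0, 6.3]
width: 16.4
```

>>> {"api": "jog_arm", "payload": {"series": [[[5,0,0],[0,6.8,1.8],1],[[5,0,0],[0,6.8,1.8],1],[[0,0,0],[0,0,0],1]]}}

```text
clock: 4.72
eef_pos: [524.4, 180.8, 90.9]
tool_rot: [0.256, 1.567, -0.966]
force: [0.9, -4.6, 5.9]
width: 16.3
```

>>> {"api": "jog_arm", "payload": {"series": [[[5,0,0],[0,6.6,2.2],1],[[0,0,0],[0,0,0],1]]}}

```text
clock: 4.97
eef_pos: [526.5, 180.4, 90.7]
tool_rot: [-1.417, 1.562, -2.726]
force: [-8.8, -6.7, 14.8]
width: 16.4
```

>>> {"api": "jog_arm", "payload": {"series": [[[5,0,0],[0,6.6,2.2],1],[[0,0,0],[0,0,0],1]]}}

```text
clock: 5.22
eef_pos: [526.9, 179.7, 90.3]
tool_rot: [-1.589, 1.549, -2.984]
force: [-22.6, -7.0, 27.1]
width: 16.6
```

>>> {"api": "jog_arm", "payload": {"series": [[[0,0,0],[0,-9,-3],1],[[0,0,0],[0,0,0],1],[[0,0,0],[0,0,0],-1],[[0,0,0],[0,0,0],-1],[[0,0,0],[0,0,0],-1],[[0,0,0],[0,0,0],-1],[[0,0,0],[0,0,0],-1]]}}

```text
clock: 6.1
eef_pos: [527.7, 185.1, 90.2]
tool_rot: [-2.335, 1.571, 2.553]
force: [-0.8, -0.1, 0.3]
width: 85.4
```

>>> {"api": "jog_arm", "payload": {"series": [[[0,0,0],[-30,0,0],-1],[[0,0,0],[-50,0,0],-1],[[0,0,0],[-50,0,0],-1],[[0,0,0],[0,0,0],-1]]}}

```text
clock: 6.6
eef_pos: [530.2, 185.3, 224.0]
tool_rot: [1.761, 1.563, 0.364]
force: [1.1, -0.0, -0.3]
width: 85.4
```

Run:
```python
from h import *
from scipy.spatial.transform import Rotation as Ro
s=read_state();print(s['qpos'].round(2),s['eef_pos'].round(1));print(Ro.from_euler("xyz",s["tool_rot"]).as_matrix().round(3))
d=get_image("side");cv2.imwrite("pics/s1.png",d["img"][100:370,200:520,::-1].copy());P=pts(d);np.save("side1_P.npy",P)
q=P[:400].reshape(-1,3);m=(q[:,2]>92)&(q[:,2]<104)&(abs(q[:,0]-525)<60)&(q[:,1]>130)&(q[:,1]<240);print(q[m].mean(0),m.sum())
```

```text
[-0.74  0.6   0.55  1.82 -0.41  0.83  0.19] [530.2 185.3 224. ]
[[ 0.007  0.985  0.174]
 [ 0.003  0.174 -0.985]
 [-1.     0.008 -0.001]]
[526.09373579 185.85969061  98.85501504] 152
```

View pics/s1.png

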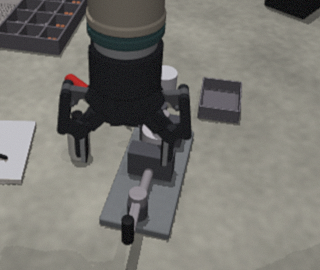

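Crop: handle at (127,230), lever in line with the vice, so the clamp is shut (measured handle at (526,186), force stop felt). Next is the crank knob.

>>> {"api": "jog_arm", "payload": {"series": [[[10,0,0],[0,0,0],-1],[[0,0,0],[0,9,52],-1],[[0,0,0],[0,9,52],-1],[[0,0,0],[0,0,52],-1],[[0,0,0],[0,0,52],-1],[[0,0,0],[0,0,52],-1],[[0,0,0],[0,0,0],-1],[[0,0,0],[0,0,0],-1]]}}

```text
clock: 7.65
eef_pos: [544.9, -74.4, 218.9]
tool_rot: [-1.974, 1.568, 2.738]
force: [-0.6, -0.4, 0.2]
width: 85.3
```

Run:
```python
from h import *
from scipy.spatial.transform import Rotation as Ro
s=read_state();print(s['qpos'].round(2),s['eef_pos'].round(1));print(Ro.from_euler("xyz",s["tool_rot"]).as_matrix().round(3))
```

```text
[-0.28  0.6   0.57  1.85 -0.43  0.82  0.51] [544.9 -74.4 218.9]
[[-0.003  1.    -0.   ]
 [ 0.001 -0.    -1.   ]
 [-1.    -0.003 -0.001]]
```

>>> {"api": "jog_arm", "payload": {"series": [[[0,0,0],[30,3,1],-1],[[0,0,0],[20,0,0],-1],[[0,0,0],[9.5,0,0],-1],[[0,0,0],[0,0,0],-1],[[0,0,0],[0,0,0],-1]]}}

```text
clock: 8.28
eef_pos: [549.2, -75.8, 161.4]
tool_rot: [1.512, 1.57, -0.059]
force: [0.1, -0.2, -0.2]
width: 85.6
```

>>> {"api": "jog_arm", "payload": {"series": [[[0,0,0],[0,0,0],1],[[0,0,0],[0,0,0],1],[[0,0,0],[0,0,0],1],[[0,0,0],[0,0,0],1],[[0,0,0],[0,0,0],1],[[0,0,0],[0,0,0],1]]}}

```text
clock: 9.02
eef_pos: [548.5, -76.1, 160.9]
tool_rot: [-2.141, 1.57, 2.571]
force: [-1.3, 0.0, 4.2]
width: 18.5
```

```bash
cat >> h.py <<'E'
C=np.array([523.7,-31.8]); TH0=np.radians(-60.6)
def cmd(phi): return 50*np.stack([np.cos(TH0-phi),-np.sin(TH0-phi)],-1)  # tool (dy,dz)
def st():
    s=read_state(); p=s["eef_pos"][:2]-C; f=s["force"][:2]; th=np.arctan2(p[1],p[0])
    t=np.array([np.sin(th),-np.cos(th)]) # clockwise tangent
    phi=(TH0-th)%(2*np.pi); print("t",round(s["clock"],2),"r",np.hypot(*p).round(1),"crank",phi.round(3),"(deg",np.degrees(phi).round(1),") Ftan on knob",-(f@t).round(1),"Frad",(-f@p/np.hypot(*p)).round(1),"z",s["eef_pos"][2].round(1),"Fz",s["force"][2].round(1))
E
python3 - <<'E'
from h import *
a=np.round(cmd(np.radians(12*np.arange(36))),1)
for k,r in enumerate(np.diff(a,axis=0)): print(k,k*12,"->",(k+1)*12,r.round(1).tolist())
st()
E
```

```text
0 0 -> 12 [-9.5, 4.1]
1 12 -> 24 [-10.3, 2.1]
2 24 -> 36 [-10.4, -0.1]
3 36 -> 48 [-10.2, -2.3]
4 48 -> 60 [-9.6, -4.4]
5 60 -> 72 [-8.3, -6.2]
6 72 -> 84 [-7.0, -7.8]
7 84 -> 96 [-5.1, -9.1]
8 96 -> 108 [-3.1, -10.0]
9 108 -> 120 [-1.0, -10.4]
10 120 -> 132 [1.2, -10.4]
11 132 -> 144 [3.3, -9.9]
12 144 -> 156 [5.4, -9.0]
13 156 -> 168 [7.0, -7.7]
14 168 -> 180 [8.6, -6.1]
15 180 -> 192 [9.5, -4.1]
16 192 -> 204 [10.3, -2.1]
17 204 -> 216 [10.4, 0.1]
18 216 -> 228 [10.2, 2.3]
19 228 -> 240 [9.6, 4.4]
20 240 -> 252 [8.3, 6.2]
21 252 -> 264 [7.0, 7.8]
22 264 -> 276 [5.1, 9.1]
23 276 -> 288 [3.1, 10.0]
24 288 -> 300 [1.0, 10.4]
25 300 -> 312 [-1.2, 10.4]
26 312 -> 324 [-3.3, 9.9]
27 324 -> 336 [-5.4, 9.0]
28 336 -> 348 [-7.0, 7.7]
29 348 -> 360 [-8.6, 6.1]
30 360 -> 372 [-9.5, 4.1]
31 372 -> 384 [-10.3, 2.1]
32 384 -> 396 [-10.4, -0.1]
33 396 -> 408 [-10.2, -2.3]
34 408 -> 420 [-9.6, -4.4]
t 9.03 r 50.8 crank 0.003 (deg 0.2 ) Ftan on knob -1.1 Frad 0.7 z 160.9 Fz 4.2
```

>>> {"api": "jog_arm", "payload": {"series": [[[0,0,0],[0,-9.5,4.1],1],[[0,0,0],[0,-10.3,2.1],1],[[0,0,0],[0,-10.4,-0.1],1],[[0,0,0],[0,0,0],1]]}}

```text
clock: 9.52
eef_pos: [520.0, -82.7, 161.3]
tool_rot: [1.318, 1.566, -0.254]
force: [6.5, 0.5, -2.0]
width: 18.7
```

```bash
python3 -c "
from h import *
st()"
```

```text
t 9.53 r 51.0 crank 0.586 (deg 33.6 ) Ftan on knob 6.5 Frad 0.9 z 161.3 Fz -2.0
```

>>> {"api": "jog_arm", "payload": {"series": [[[0,0,0],[0,-10.2,-2.3],1],[[0,0,0],[0,-9.6,-4.4],1],[[0,0,0],[0,-8.3,-6.2],1],[[0,0,0],[0,-7.0,-7.8],1],[[0,0,0],[0,-5.1,-9.1],1],[[0,0,0],[0,-3.1,-10.0],1],[[0,0,0],[0,0,0],1]]}}

```text
clock: 10.4
eef_pos: [474.3, -44.4, 160.9]
tool_rot: [-0.214, 1.568, -1.785]
force: [-1.7, -6.0, 3.3]
width: 18.0
```

```bash
python3 -c "
from h import *
st()"
```

```text
t 10.4 r 50.9 crank 1.834 (deg 105.1 ) Ftan on knob 5.4 Frad -3.1 z 160.9 Fz 3.3
```

>>> {"api": "jog_arm", "payload": {"series": [[[0,0,0],[0,-1.0,-10.4],1],[[0,0,0],[0,1.2,-10.4],1],[[0,0,0],[0,3.3,-9.9],1],[[0,0,0],[0,5.4,-9.0],1],[[0,0,0],[0,7.0,-7.7],1],[[0,0,0],[0,8.6,-6.1],1],[[0,0,0],[0,0,0],1],[[0,0,0],[0,0,0],1]]}}

```text
clock: 11.4
eef_pos: [496.9, 10.2, 160.4]
tool_rot: [-1.55, 1.565, -3.121]
force: [-3.7, -1.8, 4.3]
width: 18.7
```

```bash
python3 -c "
from h import *
st()"
```

```text
t 11.4 r 49.9 crank 3.088 (deg 176.9 ) Ftan on knob 4.1 Frad -0.5 z 160.4 Fz 4.3
```

>>> {"api": "jog_arm", "payload": {"series": [[[0,0,0],[0,-8.6,6.1],1],[[0,0,0],[0,-7.0,7.7],1],[[0,0,0],[0,-5.4,9.0],1],[[0,0,0],[0,-3.3,9.9],1],[[0,0,0],[0,-1.2,10.4],1],[[0,0,0],[0,1.0,10.4],1],[[0,0,0],[0,3.1,10.0],1],[[0,0,0],[0,5.1,9.1],1]]}}

```text
clock: 12.4
eef_pos: [480.3, -59.7, 160.5]
tool_rot: [-2.217, 1.563, 2.496]
force: [-4.2, 4.7, 7.5]
width: 18.5
```

>>> {"api": "jog_arm", "payload": {"series": [[[0,0,0],[0,0,0],1],[[0,0,0],[0,0,0],1]]}}

```text
clock: 12.65
eef_pos: [480.8, -60.3, 160.6]
tool_rot: [-2.164, 1.565, 2.549]
force: [-3.7, 3.7, 6.6]
width: 18.2
```

```bash
python3 -c "
from h import *
st()"
```

```text
t 12.65 r 51.5 crank 1.497 (deg 85.8 ) Ftan on knob -5.1 Frad -1.0 z 160.6 Fz 6.6
```

>>> {"api": "jog_arm", "payload": {"series": [[[0,0,0],[0,-5.1,-9.1],1],[[0,0,0],[0,-3.1,-10.0],1],[[0,0,0],[0,-1.0,-10.4],1],[[0,0,0],[0,1.2,-10.4],1],[[0,0,0],[0,3.3,-9.9],1],[[0,0,0],[0,5.4,-9.0],1],[[0,0,0],[0,7.0,-7.7],1],[[0,0,0],[0,8.6,-6.1],1]]}}

```text
clock: 13.65
eef_pos: [496.5, 10.2, 160.3]
tool_rot: [-1.475, 1.564, -3.046]
force: [-4.9, -4.1, 4.8]
width: 18.6
```

>>> {"api": "jog_arm", "payload": {"series": [[[0,0,0],[0,9.5,-4.1],1],[[0,0,0],[0,10.3,-2.1],1],[[0,0,0],[0,10.4,0.1],1],[[0,0,0],[0,10.2,2.3],1],[[0,0,0],[0,9.6,4.4],1],[[0,0,0],[0,0,0],1]]}}

```text
clock: 14.4
eef_pos: [547.2, 11.3, 160.0]
tool_rot: [-1.886, 1.565, 2.827]
force: [-4.4, 3.2, 3.9]
width: 18.5
```

```bash
python3 -c "
from h import *
st()"
```

```text
t 14.4 r 49.1 crank 4.154 (deg 238.0 ) Ftan on knob 5.4 Frad -0.7 z 160.0 Fz 3.9
```

Tap ≈ 4.05 so far; on to about 4.5.

>>> {"api": "jog_arm", "payload": {"series": [[[0,0,0],[0,8.3,6.2],1],[[0,0,0],[0,7.0,7.8],1],[[0,0,0],[0,0,0],1],[[0,0,0],[0,0,0],1]]}}

```text
clock: 14.9
eef_pos: [562.8, -2.1, 160.0]
tool_rot: [-2.011, 1.566, 2.702]
force: [-4.1, 2.9, 2.1]
width: 18.4
```

```bash
python3 -c "
from h import *
st()"
```

```text
t 14.9 r 49.1 crank 4.575 (deg 262.1 ) Ftan on knob 4.8 Frad 1.5 z 160.0 Fz 2.1
```

>>> {"api": "jog_arm", "payload": {"series": [[[0,0,0],[0,-7.0,-7.8],1],[[0,0,0],[0,-8.3,-6.2],1],[[0,0,0],[0,-9.6,-4.4],1],[[0,0,0],[0,-10.2,-2.3],1],[[0,0,0],[0,-10.4,-0.1],1],[[0,0,0],[0,-10.3,2.1],1],[[0,0,0],[0,-9.5,4.1],1],[[0,0,0],[0,-8.6,6.1],1]]}}

```text
clock: 15.9
eef_pos: [493.4, 7.2, 161.2]
tool_rot: [1.821, 1.565, 0.252]
force: [5.8, 4.2, -5.3]
width: 18.6
```

>>> {"api": "jog_arm", "payload": {"series": [[[0,0,0],[0,0,0],1],[[0,0,0],[0,0,0],1]]}}

```text
clock: 16.15
eef_pos: [492.7, 6.6, 161.1]
tool_rot: [1.915, 1.567, 0.345]
force: [4.3, 2.7, -2.4]
width: 18.2
```

```bash
python3 -c "
from h import *
st()"
```

```text
t 16.15 r 49.4 crank 2.975 (deg 170.5 ) Ftan on knob -5.0 Frad 0.6 z 161.1 Fz -2.4
```

>>> {"api": "jog_arm", "payload": {"series": [[[0,0,0],[0,8.6,-6.1],1],[[0,0,0],[0,9.5,-4.1],1],[[0,0,0],[0,10.3,-2.1],1],[[0,0,0],[0,10.4,0.1],1],[[0,0,0],[0,10.2,2.3],1],[[0,0,0],[0,9.6,4.4],1],[[0,0,0],[0,8.3,6.2],1],[[0,0,0],[0,7.0,7.8],1]]}}

```text
clock: 17.15
eef_pos: [562.6, -1.7, 160.0]
tool_rot: [-1.941, 1.563, 2.772]
force: [-5.0, 3.5, 1.8]
width: 18.2
```

>>> {"api": "jog_arm", "payload": {"series": [[[0,0,0],[0,5.1,9.1],1],[[0,0,0],[0,3.1,10.0],1],[[0,0,0],[0,0,0],1],[[0,0,0],[0,0,0],1]]}}

```text
clock: 17.65
eef_pos: [571.8, -20.6, 160.0]
tool_rot: [-2.094, 1.566, 2.619]
force: [-3.1, 3.7, -1.2]
width: 18.7
```

Run:
```python
from h import *
st()
a=np.round(cmd(np.radians(288+4*np.arange(24))),1)
for k,r in enumerate(np.diff(a,axis=0)): print(292+4*k,r.round(1).tolist())
```

```text
t 17.65 r 49.4 crank 4.996 (deg 286.2 ) Ftan on knob 4.4 Frad 2.1 z 160.0 Fz -1.2
292 [0.6, 3.5]
296 [0.3, 3.4]
300 [0.1, 3.5]
304 [-0.2, 3.5]
308 [-0.4, 3.5]
312 [-0.6, 3.4]
316 [-0.9, 3.4]
320 [-1.1, 3.3]
324 [-1.3, 3.2]
328 [-1.6, 3.1]
332 [-1.8, 3.0]
336 [-2.0, 2.9]
340 [-2.1, 2.7]
344 [-2.4, 2.6]
348 [-2.5, 2.4]
352 [-2.7, 2.2]
356 [-2.9, 2.0]
360 [-3.0, 1.9]
364 [-3.1, 1.6]
368 [-3.2, 1.4]
372 [-3.2, 1.1]
376 [-3.4, 0.9]
380 [-3.4, 0.7]
```

>>> {"api": "jog_arm", "payload": {"series": [[[0,0,0],[0,0.6,3.5],1],[[0,0,0],[0,0.3,3.4],1],[[0,0,0],[0,0,0],1]]}}

```text
clock: 18.02
eef_pos: [572.9, -27.0, 160.0]
tool_rot: [-2.255, 1.566, 2.459]
force: [-2.6, 5.1, -0.4]
width: 18.4
```

>>> {"api": "jog_arm", "payload": {"series": [[[0,0,0],[0,0.1,3.5],1],[[0,0,0],[0,0,0],1]]}}

```text
clock: 18.27
eef_pos: [573.2, -30.3, 160.0]
tool_rot: [-2.319, 1.566, 2.395]
force: [-2.7, 5.8, -1.8]
width: 18.8
```

```bash
python3 -c "
from h import *
st()"
```

```text
t 18.27 r 49.5 crank 5.196 (deg 297.7 ) Ftan on knob 5.9 Frad 2.6 z 160.0 Fz -1.8
```

>>> {"api": "jog_arm", "payload": {"series": [[[0,0,0],[0,-0.2,3.5],1],[[0,0,0],[0,0,0],1]]}}

```text
clock: 18.52
eef_pos: [573.2, -33.8, 160.1]
tool_rot: [-2.396, 1.566, 2.318]
force: [-1.9, 5.0, -1.5]
width: 18.5
```

>>> {"api": "jog_arm", "payload": {"series": [[[0,0,0],[0,-0.4,3.5],1],[[0,0,0],[0,0,0],1]]}}

```text
clock: 18.77
eef_pos: [573.0, -37.2, 160.1]
tool_rot: [-2.47, 1.567, 2.244]
force: [-1.0, 5.8, -2.5]
width: 18.7
```

```bash
python3 -c "
from h import *
st()"
```

```text
t 18.77 r 49.6 crank 5.334 (deg 305.6 ) Ftan on knob 5.7 Frad 1.6 z 160.1 Fz -2.5
```

Still cutting.

>>> {"api": "jog_arm", "payload": {"series": [[[0,0,0],[0,-0.6,3.4],1],[[0,0,0],[0,0,0],1]]}}

```text
clock: 19.02
eef_pos: [572.6, -40.5, 160.1]
tool_rot: [-2.55, 1.567, 2.164]
force: [-1.1, 6.8, -3.0]
width: 18.5
```

>>> {"api": "jog_arm", "payload": {"series": [[[0,0,0],[0,-0.9,3.4],1],[[0,0,0],[0,0,0],1]]}}

```text
clock: 19.27
eef_pos: [571.9, -43.9, 160.1]
tool_rot: [-2.629, 1.567, 2.085]
force: [-0.6, 5.6, -2.3]
width: 19.0
```

```bash
python3 -c "
from h import *
st()"
```

```text
t 19.27 r 49.6 crank 5.471 (deg 313.4 ) Ftan on knob 5.3 Frad 2.0 z 160.1 Fz -2.3
```

>>> {"api": "jog_arm", "payload": {"series": [[[0,0,0],[0,-1.1,3.3],1],[[0,0,0],[0,0,0],1]]}}

```text
clock: 19.52
eef_pos: [571.0, -47.2, 160.1]
tool_rot: [-2.73, 1.567, 1.984]
force: [0.1, 6.1, -2.9]
width: 18.7
```

>>> {"api": "jog_arm", "payload": {"series": [[[0,0,0],[0,-1.3,3.2],1],[[0,0,0],[0,0,0],1]]}}

```text
clock: 19.77
eef_pos: [569.9, -50.4, 160.1]
tool_rot: [-2.863, 1.568, 1.851]
force: [0.1, 5.1, -3.7]
width: 18.7
```

```bash
python3 -c "
from h import *
st()"
```

```text
t 19.77 r 49.8 crank 5.607 (deg 321.3 ) Ftan on knob 4.7 Frad 1.8 z 160.1 Fz -3.7
```

>>> {"api": "jog_arm", "payload": {"series": [[[0,0,0],[0,-1.6,3.1],1],[[0,0,0],[0,0,0],1]]}}

```text
clock: 20.02
eef_pos: [568.6, -53.3, 160.1]
tool_rot: [-3.049, 1.568, 1.665]
force: [0.3, 6.8, -4.5]
width: 18.5
```

>>> {"api": "jog_arm", "payload": {"series": [[[0,0,0],[0,-1.8,3.0],1],[[0,0,0],[0,0,0],1]]}}

```text
clock: 20.27
eef_pos: [567.4, -55.8, 160.2]
tool_rot: [2.921, 1.567, 1.352]
force: [2.3, 7.5, -4.2]
width: 18.3
```

```bash
python3 -c "
from h import *
st()"
```

```text
t 20.27 r 49.9 crank 5.727 (deg 328.1 ) Ftan on knob 7.7 Frad 1.6 z 160.2 Fz -4.2
```

Force is rising, so the bottom is near. One step at a time now.

>>> {"api": "jog_arm", "payload": {"series": [[[0,0,0],[0,-2.0,2.9],1],[[0,0,0],[0,0,0],1]]}}

```text
clock: 20.52
eef_pos: [566.1, -58.0, 160.3]
tool_rot: [2.697, 1.566, 1.128]
force: [2.8, 8.4, -6.5]
width: 18.5
```

```bash
python3 -c "
from h import *
st()"
```

```text
t 20.52 r 49.9 crank 5.779 (deg 331.1 ) Ftan on knob 8.7 Frad 2.1 z 160.3 Fz -6.5
```

>>> {"api": "jog_arm", "payload": {"series": [[[0,0,0],[0,-2.1,2.7],1],[[0,0,0],[0,0,0],1]]}}

```text
clock: 20.78
eef_pos: [564.7, -60.2, 160.3]
tool_rot: [2.535, 1.565, 0.967]
force: [5.2, 9.1, -6.4]
width: 18.5
```

```bash
python3 -c "
from h import *
st()"
```

```text
t 20.77 r 49.9 crank 5.831 (deg 334.1 ) Ftan on knob 10.5 Frad 0.9 z 160.3 Fz -6.4
```

>>> {"api": "jog_arm", "payload": {"series": [[[0,0,0],[0,-2.4,2.6],1],[[0,0,0],[0,0,0],1],[[0,0,0],[0,0,0],1]]}}

```text
clock: 21.15
eef_pos: [563.3, -62.2, 160.3]
tool_rot: [2.361, 1.564, 0.794]
force: [5.9, 10.2, -7.8]
width: 18.5
```

```bash
python3 -c "
from h import *
st()"
```

```text
t 21.15 r 49.9 crank 5.88 (deg 336.9 ) Ftan on knob 11.7 Frad 1.6 z 160.3 Fz -7.8
```

>>> {"api": "jog_arm", "payload": {"series": [[[0,0,0],[0,-1.7,1.6],1],[[0,0,0],[0,0,0],1],[[0,0,0],[0,0,0],1]]}}

```text
clock: 21.52
eef_pos: [562.3, -63.6, 160.4]
tool_rot: [2.258, 1.563, 0.691]
force: [7.6, 10.5, -10.2]
width: 18.2
```

```bash
python3 -c "
from h import *
st()"
```

```text
t 21.52 r 49.9 crank 5.914 (deg 338.9 ) Ftan on knob 12.9 Frad 0.8 z 160.4 Fz -10.2
```

>>> {"api": "jog_arm", "payload": {"series": [[[0,0,0],[0,1.7,-1.6],1],[[0,0,0],[0,2.4,-2.6],1],[[0,0,0],[0,2.1,-2.7],1],[[0,0,0],[0,2.0,-2.9],1],[[0,0,0],[0,1.8,-3.0],1],[[0,0,0],[0,1.0,-2.0],1],[[0,0,0],[0,0,0],1]]}}

```text
clock: 22.4
eef_pos: [568.4, -53.8, 160.2]
tool_rot: [-1.855, 1.569, 2.857]
force: [-1.2, 4.6, -6.7]
width: 18.3
```

```bash
python3 -c "
from h import *
st()"
```

```text
t 22.4 r 49.9 crank 5.683 (deg 325.6 ) Ftan on knob 3.6 Frad 3.1 z 160.2 Fz -6.7
```

>>> {"api": "jog_arm", "payload": {"series": [[[0,0,0],[0,1.0,-2.2],1],[[0,0,0],[0,0,0],1],[[0,0,0],[0,0,0],-1],[[0,0,0],[0,0,0],-1],[[0,0,0],[0,0,0],-1],[[0,0,0],[0,0,0],-1],[[0,0,0],[0,0,0],-1]]}}

```text
clock: 23.28
eef_pos: [570.2, -52.3, 161.0]
tool_rot: [1.259, 1.57, -0.312]
force: [0.4, -0.1, 0.1]
width: 85.6
```

>>> {"api": "jog_arm", "payload": {"series": [[[0,0,0],[-20,0,0],-1],[[0,0,0],[-40,0,0],-1],[[0,0,0],[-50,0,0],-1],[[0,0,0],[-10,0,-50],-1],[[0,0,0],[0,0,-60],-1],[[0,0,0],[0,0,-60],-1],[[0,0,0],[0,0,-60],-1],[[0,0,0],[0,0,0],-1]]}}

```text
clock: 24.28
eef_pos: [569.0, 185.2, 279.8]
tool_rot: [-2.712, 1.567, 2.011]
force: [0.6, -0.7, -0.5]
width: 85.1
```

>>> {"api": "jog_arm", "payload": {"series": [[[0,0,0],[0,0,-60],-1],[[0,0,0],[0,0,-60],-1],[[0,0,0],[0,0,0],-1]]}}

```text
clock: 24.65
eef_pos: [568.6, 304.1, 279.6]
tool_rot: [-2.643, 1.568, 2.078]
force: [0.1, -0.6, -0.6]
width: 85.5
```

Run:
```python
from h import *
s=read_state();print(s["eef_pos"].round(0),s["force"].round(1),s["clock"])
for n,bx in(("top",(215,150,405,300)),("side",(240,130,480,350))):
    d=get_image(n);P=pts(d);q=P.reshape(-1,3);np.save(n+"2.npy",P)
    m=(q[:,2]>166)&(q[:,2]<178)&(np.hypot(*(q[:,:2]-C).T)<75);k=q[m][:,:2]
    if len(k): 
        c,_=cv2.minEnclosingCircle(k.astype(np.float32));th=np.arctan2(c[1]-C[1],c[0]-C[0]);print(n,"knob",np.round(c,1),"crank",((TH0-th)%6.2832).round(3),m.sum())
    m=(q[:,2]>93)&(q[:,2]<104)&(np.hypot(q[:,0]-526,q[:,1]-185)<30);print(n,"grip",q[m].mean(0).round(1),m.sum())
    a,b,c2,e=bx;cv2.imwrite(f"pics/{n}2.png",cv2.resize(d["img"][b:e,a:c2,::-1].copy(),None,fx=2,fy=2))
a=cv2.imread("pics/top2.png");b=cv2.imread("pics/side2.png")
b=cv2.resize(b,(int(b.shape[1]*300/b.shape[0]),300));cv2.imwrite("pics/end.png",np.hstack([a,b]))
```

```text
[569. 304. 280.] [ 0.1 -0.6 -0.6] 24.65
top knob [570.9 -50.3] crank 5.6 68
top grip [527.3 180.2  98.8] 49
side knob [570.3 -46.7] crank 5.534 81
side grip [526.2 185.6  99. ] 148
```

View pics/end.png

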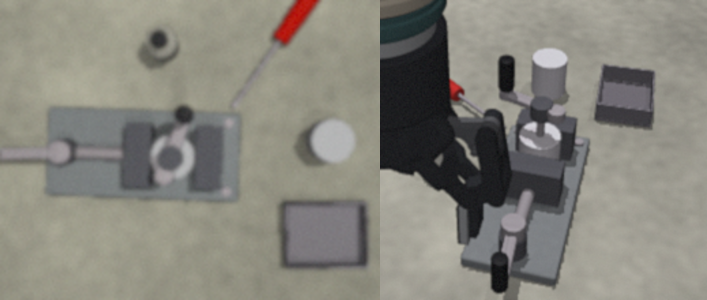

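End view: the lever is in line with the vice and the bystanders are in place. The knob is free at crank ≈ 5.57 rad in the world data (184,113 in the crop).

```bash
python3 -c "
from cell import *
print(finish_job())"
```

```text
the job is handed in; nothing more can be done
None
```

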